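Turn the register's divider leaf at the weighing desk

TASK

Turn the rigid blue divider leaf of the open register over its spine by pushing it with the fingertips or the outside of the fingers, then press it down until it lies fully flat on the other half. Push only: do not pinch the leaf or press hard, do not lift, tip or shove the register out of its place, leave everything else on the desk where it is, and finish clear of it all.

Things in the scene. Friction and masses are not known exactly. Their poses are not given: they have to be found in the camera images.
- register: the loose register book (dark covers, two paper blocks), lying open; 1.2 kg, 200 mm along its spine (own x axis) by 340 mm across (own y axis), paper tops 23 mm above the table. Origin: centre of its underside; z up. The divider leaf starts on its +y half and must end on its -y half.
- leaf (a joint): angle of the rigid blue divider leaf about the spine, rad: 0 = lying flat on the +y half, 1.57 = standing upright, 3.14 = lying flat on the -y half. It starts half raised, between 0.55 and 0.95. The hinge is stiff: the leaf stays at whatever angle it is left, and takes about 0.1 to 0.35 N m to turn (some 1 to 3 N at the outer edge); 3 to 10 N from above presses it flat; over 30 N is rough.
- leaf_edge (a point): middle of the blue leaf's free outer edge, in mid thickness, 150 mm from the hinge line (the leaf is 175 mm along the spine and 4 mm thick, with a pale panel on the face seen first, a yellow stripe near the outer edge of the other); its y axis points from the hinge out to the edge, its x axis along the spine
- leaf_hinge (a point): middle of the hinge line, on the spine, 26 mm above the register's underside; axes as the register's
- violet_parcel: violet tape-wrapped parcel, 100 x 65 x 40 mm; loose bystander, to be left alone; origin: centre of its underside
- tan_parcel: tan, pale-banded wrapped parcel, 100 x 65 x 40 mm; loose bystander, to be left alone; origin: centre of its underside
- stamp: dark wooden hand stamp, upright, 40 mm across, 63 mm tall; loose bystander, to be left alone; origin: centre of its underside
- ink_pad: black ink pad, 60 x 85 x 15 mm; loose bystander, to be left alone; origin: centre of its underside
- tape_roll: brown ring of packing tape lying flat, 84 mm across, 25 mm tall; loose bystander, to be left alone; origin: centre of its underside
- brass_weight: brass check weight with a knob, 36 mm across, 61 mm tall; loose bystander, to be left alone; origin: centre of its underside
- mug: white mug, 76 mm across, 85 mm tall; loose bystander, to be left alone; origin: centre of its underside

How it is judged:
By the outcome, as a careful person would: the job done as asked, in the order asked, and still so for the second after the job is handed in, with the robot touching nothing.
It also fails if it takes over 48 s, if anything falls off the work surface, if the arm or the gripper's body presses on something with over 40 N, if the wrist force passes 120 N, or if a joint passes its speed limit or range.

ROBOT

A 7-joint arm with a two-finger parallel gripper is mounted at the origin on the work surface. World frame = base frame: x ahead of the robot, y to its left, z up, the work surface at z = 0. Lengths are in m, angles in rad, forces in N, time in s.
With the tool pointing down it reaches from about 0.35 to 0.775 m from the base axis. Payload 3.1 kg.
Tool frame: the origin (TCP) lies on the mounting face of the last link; the fingertips stand 173 mm ahead of it and the grasp point (between the pads) lies 155 mm ahead of it; z points along the fingers, y is the direction in which the jaws open and shut (so a half turn about z gives the same grasp; the last joint's range is limited). The gripper opens to 85 mm and grips with 20 to 120 N. Pads are 22 mm wide; open, the fingers measure 114 mm over their backs; the gripper's body (76 mm by 85 mm) begins 54 mm behind the grasp point. The pads swing forward as they close: fully open they stand 13 mm farther back than shut.
Start: joints at [-1.241, 0.311, 0.014, 1.512, -0.004, 1.319, -0.027], TCP at [0.2, 0.512, 0.405] pointing down, gripper open.
Joint ranges: [-2.7, 2.7], [-0.3, 1.91], [-1.27, 1.3], [0.12, 2.57], [-1.44, 4.58], [0.2, 2.03], [-3.05, 3.05]. Speed limits (rad/s): [2.79, 2.79, 3.14, 3.14, 3.14, 3.14, 3.14].

INTERFACE

Orientations are given as a rotation vector (axis times angle).
In Python, from station import env gives the robot as it stands.
- The arm moves only by the tool play_rows, never from a script. Its argument "motion" is one flat list of numbers, 7 for each row, row after row: the finger opening in mm, from 0 to 85.4, then the shift along the tool's x, y, z scaled (see below), then the turn, a rotation vector about the tool's x, y, z scaled (see below). A call has exactly 10 rows; each row shifts and turns the commanded pose from where the row before left it, along the tool's axes as they then stand; what a row does not reach is not made up. The controller multiplies each number of a shift by 0.025 m and each number of a turn by 0.12 rad. A row lasts 1/12 s, in which the tool goes at most 41.7 mm and 7.16 degrees, less where a joint would pass 70% of its speed; a pose out of reach is approached as far as the arm can. A call with a number of a shift or a turn outside -1 to 1 is refused whole. A call with a gripper value outside its range is refused whole. The fingers move at their own pace and stop on an object; the grip force is fixed at half the most. Time passes only in rows, so rows that do not move let the fingers close, or fill a call up. It gives the time, the measured TCP pose, the force and the opening at its end, in the units of the state.
- env.get_state(): the state, without advancing time (a new reading comes with each control period).
- env.camera(name): name is "scene" or "top" or "wrist"; returns a dict with "image" (400x640x3 uint8, blue, green, red), "intrinsics" (3x3 intrinsics, pixels), "extrinsics" (4x4, takes a point from camera to world coordinates). Camera axes: x right, y up, looking along -z (the intrinsics and any distortion apply to the point x, -y, -z); pixel columns grow to the right and rows downward; lengths in m; the calibration is good to about 2 mm. A picture is of the moment at which its call begins. There is no depth.
- env.close_job(): hands the job in, once; it reports no verdict.
Trained networks look in a picture, given as the dict that the camera call returned (one of the last four; its "shot" number tells which), for a name from the list of things; names that differ only in an ending like _2 or _b are one class to them, and where a whole thing is asked for, a point or a joint stands for the part that bears it (a point fixed in the world has none). Each returns a list of dicts, best first, with "conf" (0 to 1); they miss things now and then, are a little off and sometimes report something else, mostly with a low value. They report only what shows in the picture. A call takes as long as a camera call.
- env.silhouettes(picture, query): "mask" (400x640 bool, what is visible of it) and "location" ([column, row] in pixels, amid what is visible of it).
The state is a dict: "t": time; "q": joint angles; "dq": joint speeds; "effort": joint torques, N m; "tcp_pos": TCP position; "tcp_rot": TCP orientation; "contact_force": force on the tool from outside, world axes, zero at the start; "torque": the same for the moment, N m; "width": finger opening in m.
Only numpy, scipy, OpenCV 4.12 (cv2) and the standard library are available. Lean on these libraries where they do the work, as an engineer would, in place of code of your own. Each camera call takes 0.05 s, during which the arm holds its last target.

## Working session

There is one attempt and no reset: what is moved stays moved. The work goes in short steps, Python scripts to look and compute and a tool call to move; the robot and the scene stay as the last step left them, time stands still between calls to the robot, and variables do not carry over. Pictures are saved under pics/ and viewed, and the job is handed in when it is done.

Besides the shell and the picture viewer there is one more tool, called after "Emit:" as name(argument=value, ...) on one line, values as JSON. play_rows: Moves the arm, as the interface text tells. Its arguments: {"type":"object","properties":{"motion":{"type":"array","items":{"type":"number"}}},"required":["motion"]}

```bash
mkdir -p pics; ls; python3 - <<'E'
from station import env
import cv2,pickle
s=env.get_state();print(s)
for n in ["scene","top","wrist"]:
    p=env.camera(n); cv2.imwrite(f"pics/{n}0.png",p["image"]); print(n,p["intrinsics"],p["extrinsics"],p.keys())
    pickle.dump(p,open(f"{n}0.pkl","wb"))
E
```

```text
pics
{'t': 0.0, 'q': array([-1.24068932,  0.31173649,  0.01399254,  1.51306498, -0.00439274,
        1.31923699, -0.02719937]), 'dq': array([ 4.27394357e-04, -5.12848694e-04, -4.54443669e-04,  1.42163890e-03,
        1.42614078e-06,  8.30140394e-04,  2.45951711e-03]), 'effort': array([-4.22832882e-04, -3.79917884e+01,  1.45688304e-01, -2.30588543e+01,
        1.22309316e-02,  1.37497141e-02,  7.59614409e-06]), 'tcp_pos': array([0.19967033, 0.51212293, 0.40361147]), 'tcp_rot': array([-0.58048973, -3.08714613,  0.00375502]), 'contact_force': array([-0.30010217,  0.31741938,  0.46703686]), 'torque': array([-0.03101334, -0.02067627, -0.02958817]), 'width': 0.08567368251551125}
scene [[438.93118539   0.         323.82442036]
 [  0.         438.93118539 187.68228962]
 [  0.           0.           1.        ]] [[ 0.86984714 -0.30375266  0.38871619  0.96642336]
 [ 0.49324747  0.52187443 -0.69595546 -0.73393282]
 [ 0.00853728  0.79710815  0.60377621  0.65581728]
 [ 0.          0.          0.          1.        ]] dict_keys(['image', 'intrinsics', 'extrinsics', 'shot'])
top [[391.29055332   0.         317.05623457]
 [  0.         391.29055332 201.11208224]
 [  0.           0.           1.        ]] [[-0.01292976  0.99358548 -0.11234197  0.4518295 ]
 [-0.9998556  -0.01160808  0.01241096 -0.03837925]
 [ 0.01102727  0.11248622  0.99359209  1.13445665]
 [ 0.          0.          0.          1.        ]] dict_keys(['image', 'intrinsics', 'extrinsics', 'shot'])
wrist [[303.21353013   0.         319.74185614]
 [  0.         303.21353013 197.53850401]
 [  0.           0.           1.        ]] [[ 0.36249802 -0.89164879 -0.27121509  0.1308736 ]
 [ 0.93198389  0.34646641  0.10661635  0.54113821]
 [-0.00109742 -0.29141631  0.9565957   0.37198106]
 [ 0.          0.          0.          1.        ]] dict_keys(['image', 'intrinsics', 'extrinsics', 'shot'])
```

View pics/scene0.png

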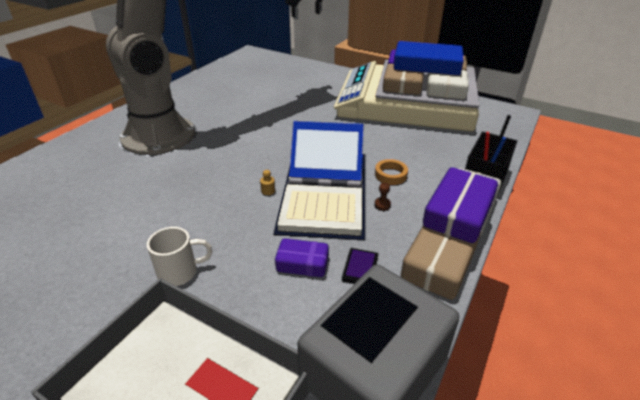

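View pics/top0.png

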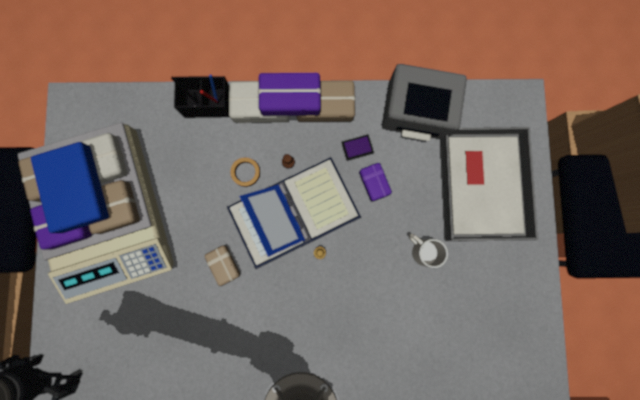

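View pics/wrist0.png

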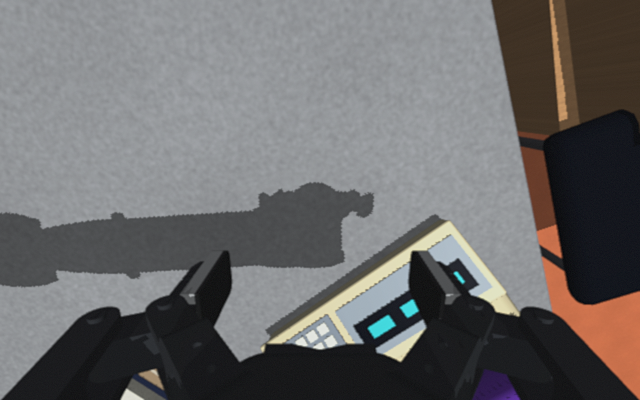

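```bash
python3 - <<'E'
from station import env
import cv2,pickle,numpy as np
out={}
for n in ["top","scene"]:
    p=env.camera(n); im=p["image"].copy()
    out[n]=dict(pic=p)
    for q in ["register","leaf","violet_parcel","tan_parcel","stamp","ink_pad","tape_roll","brass_weight","mug"]:
        r=env.silhouettes(p,q)
        out[n][q]=r
        print(n,q,[(round(d["conf"],2),np.round(d["location"],1).tolist(),int(d["mask"].sum())) for d in r[:3]])
pickle.dump(out,open("m0.pkl","wb"))
t=out["top"]["pic"]["image"]; a=cv2.resize(t[130:290,200:400],None,fx=4,fy=4,interpolation=cv2.INTER_CUBIC)
s=out["scene"]["pic"]["image"]; b=cv2.resize(s[110:250,255:415],None,fx=4,fy=4,interpolation=cv2.INTER_CUBIC)
cv2.imwrite("pics/tz.png",a[:600]);cv2.imwrite("pics/sz.png",b)
E
```

```text
top register [(0.92, [294.1, 209.6], 7967)]
top leaf [(0.98, [275.5, 216.9], 2855)]
top violet_parcel [(0.93, [376.3, 184.4], 778)]
top tan_parcel [(0.92, [222.5, 264.3], 860)]
top stamp [(0.65, [378.5, 184.1], 845), (0.48, [285.5, 158.9], 149)]
top ink_pad [(0.84, [356.7, 144.6], 593)]
top tape_roll [(0.56, [236.3, 168.6], 382)]
top brass_weight [(0.64, [293.3, 210.9], 8041), (0.53, [357.6, 145.9], 616), (0.42, [320.3, 250.5], 100)]
top mug [(0.91, [429.6, 253.5], 847)]
scene register [(0.93, [325.4, 183.8], 9355)]
scene leaf [(0.56, [327.4, 152.3], 4286)]
scene violet_parcel [(0.94, [298.9, 257.5], 1759)]
scene tan_parcel []
scene stamp [(0.63, [325.1, 151.2], 4283)]
scene ink_pad [(0.9, [356.8, 261.8], 822)]
scene tape_roll [(0.66, [391.9, 169.2], 641)]
scene brass_weight [(0.83, [266.7, 183.1], 288)]
scene mug [(0.68, [173.9, 253.4], 2395)]
```

```bash
ls -l pics
```

```text
total 1816
-rw-r--r-- 1 agent agent 418469 Dec  6 19:53 scene0.png
-rw-r--r-- 1 agent agent 372659 Dec  6 19:54 sz.png
-rw-r--r-- 1 agent agent 323343 Dec  6 19:53 top0.png
-rw-r--r-- 1 agent agent 411220 Dec  6 19:54 tz.png
-rw-r--r-- 1 agent agent 324302 Dec  6 19:53 wrist0.png
```

View pics/tz.png

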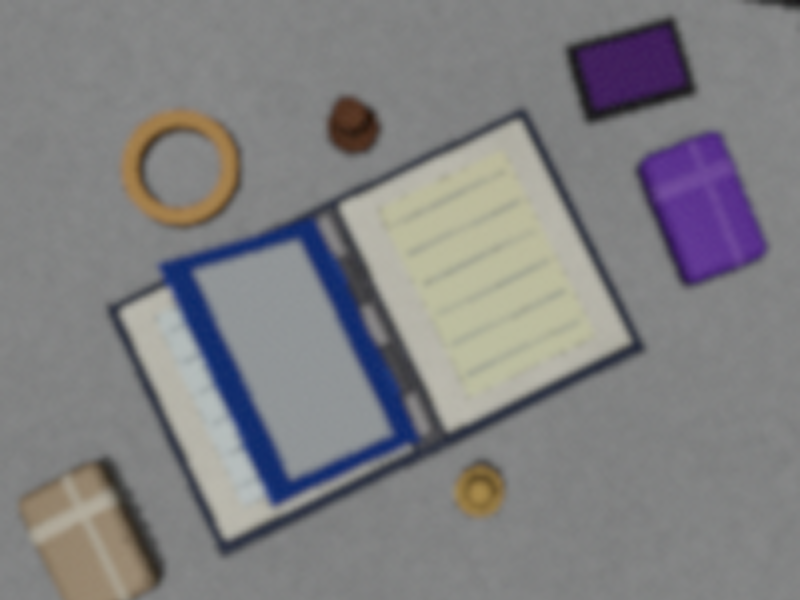

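View pics/sz.png

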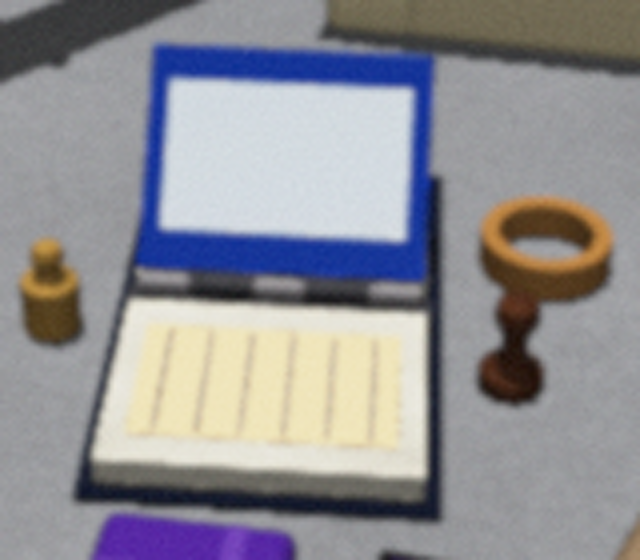

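```bash
cat > h.py <<'E'
import numpy as np,cv2,pickle
from scipy.optimize import least_squares
from scipy.spatial.transform import Rotation as R
def proj(p,X):
    E=p["extrinsics"];K=p["intrinsics"];X=np.atleast_2d(X)
    c=(X-E[:3,3])@E[:3,:3]; c=c*[1,-1,-1]
    u=c@K.T; return u[:,:2]/u[:,2:]
def unproj(p,uv,z):
    E=p["extrinsics"];K=p["intrinsics"]
    d=np.linalg.solve(K,[uv[0],uv[1],1.])*[1,-1,-1]; d=E[:3,:3]@d
    return E[:3,3]+d*(z-E[2,3])/d[2]
def reg2w(v,P):
    x,y,th=v[:3];c,s=np.cos(th),np.sin(th)
    P=np.atleast_2d(P); return np.c_[x+c*P[:,0]-s*P[:,1],y+s*P[:,0]+c*P[:,1],P[:,2]]
def leafp(a,xs,r=.15,off=0):
    return np.array([[x,r*np.cos(a)-off*np.sin(a),.026+r*np.sin(a)+off*np.cos(a)] for x in xs])
E
python3 - <<'E'
from h import *
m=pickle.load(open("m0.pkl","rb")); T=m["top"]["pic"];S=m["scene"]["pic"]
zc=0.003
tc=np.array([[228.2,207.2],[331.2,158.2],[360.5,216.7],[256.5,267.7]])
tP=np.array([[.1,.17,zc],[.1,-.17,zc],[-.1,-.17,zc],[-.1,.17,zc]])
tl=np.array([[241.2,195.8],[270,255]]); sl=np.array([[363,123.7],[293.7,121.2]])
sc=np.array([[274.5,234.2],[364.5,239.2]]); sP=np.array([[-.1,-.17,zc],[.1,-.17,zc]])
def f(v):
    L=reg2w(v,leafp(v[3],[.0875,-.0875]))
    return np.r_[(proj(T,reg2w(v,tP))-tc).ravel(),(proj(T,L)-tl).ravel(),(proj(S,L)-sl).ravel(),(proj(S,reg2w(v,sP))-sc).ravel()]
r=least_squares(f,[.45,.03,.4,.75]);print(r.x,np.round(r.fun.reshape(-1,2),1).tolist())
np.save("reg.npy",r.x)
print("hinge",reg2w(r.x,[[0,0,.026]]))
for q,z in [("violet_parcel",.03),("tan_parcel",.03),("stamp",.04),("ink_pad",.01),("tape_roll",.02),("brass_weight",.04),("mug",.06)]:
    d=m["top"][q]; loc=d[-1]["location"]; w=unproj(T,loc,z)
    c,s=np.cos(r.x[2]),np.sin(r.x[2]); e=w[:2]-r.x[:2]
    print(q,np.round(w,3),"reg frame",np.round([c*e[0]+s*e[1],-s*e[0]+c*e[1]],3))
E
```

```text
[0.55040753 0.0135114  0.44465828 0.78920362] [[-1.6, -0.9], [0.3, -2.4], [1.7, -0.2], [-0.5, 1.3], [-0.9, -1.1], [-0.4, 1.2], [0.4, -0.6], [-1.2, -1.1], [-2.0, 0.5], [1.0, 0.6]]
hinge [[0.55040753 0.0135114  0.026     ]]
violet_parcel [ 0.623 -0.222  0.03 ] reg frame [-0.036 -0.244]
tan_parcel [0.403 0.213 0.03 ] reg frame [-0.047  0.244]
stamp [0.698 0.036 0.04 ] reg frame [ 0.143 -0.043]
ink_pad [ 0.745 -0.171  0.01 ] reg frame [ 0.096 -0.251]
tape_roll [0.675 0.18  0.02 ] reg frame [0.184 0.096]
brass_weight [ 0.438 -0.059  0.04 ] reg frame [-0.133 -0.017]
mug [ 0.426 -0.357  0.06 ] reg frame [-0.272 -0.281]
```

Emit:
play_rows(motion=[0,-0.3,-0.4,-0.3,0,0,0,0,-0.6,-0.85,-0.3,0,0,0,0,-0.6,-0.85,-0.3,0,0,0,0,-0.6,-0.85,-0.2,0,0,0,0,-0.6,-0.85,-0.2,0,0,0,0,-0.6,-0.85,-0.2,0,0,0,0,-0.6,-0.85,0,0,0,0,0,-0.6,-0.85,0,0,0,0,0,-0.3,-0.4,0,0,0,0,0,0,0,0,0,0,0])

```text
t: 1.98
tcp_pos: [0.2516, 0.3085, 0.4429]
tcp_rot: [0.589, 3.085, 0.001]
contact_force: [-0.7, 0.1, 0.5]
width: 0.0003
```

```bash
cat > st.py <<'E'
from station import env
from h import *
import sys
def rep(v=None,goal=None):
    s=env.get_state(); v=np.load("reg.npy") if v is None else v
    Rm=R.from_rotvec(s["tcp_rot"]); M=Rm.as_matrix()
    tip=s["tcp_pos"]+.173*M[:,2]
    c,sn=np.cos(v[2]),np.sin(v[2]); A=np.array([[c,sn,0],[-sn,c,0],[0,0,1]])
    f=A@(tip-[v[0],v[1],0])
    print("t",round(s["t"],2),"tcp",np.round(s["tcp_pos"],4),"tip reg",np.round(f,4),"r",round(np.hypot(f[1],f[2]-.026),4),"ang",round(np.arctan2(f[2]-.026,f[1]),3),"F reg",np.round(A@s["contact_force"],2),"w",round(s["width"],3))
    print("tool in reg\n",np.round(A@M,3))
    # target orientation: tool x=reg y, y=reg x, z=-Z
    Mt=A.T@np.array([[0,1,0],[1,0,0],[0,0,-1.]])
    print("turn needed (tool, units)",np.round((Rm.inv()*R.from_matrix(Mt)).as_rotvec()/.12,2))
    if goal is not None:
        d=A.T@(np.array(goal)-f); print("shift to goal, tool units",np.round(M.T@d/.025,2), "in aligned tool axes",np.round(Mt.T@d/.025,2))
    return s
if __name__=="__main__":
    rep(goal=[float(a) for a in sys.argv[1:4]] if len(sys.argv)>3 else None)
E
python3 st.py 0 0.16 0.2
```

```text
t 1.98 tcp [0.2516 0.3085 0.4429] tip reg [-0.1427  0.3948  0.2699] r 0.4641 ang 0.553 F reg [-0.62  0.36  0.5 ] w 0.0
tool in reg
 [[-0.681  0.733  0.001]
 [ 0.733  0.681 -0.   ]
 [-0.001  0.001 -1.   ]]
turn needed (tool, units) [0.01 0.   6.24]
shift to goal, tool units [-10.76  -2.21   2.8 ] in aligned tool axes [-9.39  5.71  2.8 ]
```

Emit:
play_rows(motion=[0,0,0,0,0,0,0.89,0,0,0,0,0,0,0.89,0,0,0,0,0,0,0.89,0,0,0,0,0,0,0.89,0,0,0,0,0,0,0.89,0,0,0,0,0,0,0.89,0,0,0,0,0,0,0.9,0,-0.5,0.3,0,0,0,0,0,-0.9,0.55,0,0,0,0,0,-0.9,0.55,0,0,0,0])

```text
t: 2.82
tcp_pos: [0.3065, 0.2766, 0.4424]
tcp_rot: [-1.662, -2.665, -0.002]
contact_force: [0.7, -0.3, -0.6]
width: -0.0001
```

Emit:
play_rows(motion=[0,-0.9,0.55,0.2,0,0,0,0,-0.9,0.55,0.3,0,0,0,0,-0.9,0.55,0.3,0,0,0,0,-0.9,0.55,0.3,0,0,0,0,-0.9,0.55,0.3,0,0,0,0,-0.9,0.55,0.3,0,0,0,0,-0.9,0.55,0.3,0,0,0,0,-0.5,0.4,0.3,0,0,0,0,-0.2,0.2,0.3,0,0,0,0,0,0,0.2,0,0,0])

```text
t: 3.65
tcp_pos: [0.4842, 0.1663, 0.371]
tcp_rot: [1.671, 2.66, -0.001]
contact_force: [0.2, 0.3, -0.2]
width: 0.0
```

```bash
python3 st.py 0 0.15 0.105; python3 - <<'E'
from station import env
import cv2
for n in ["scene","wrist","top"]:
    cv2.imwrite(f"pics/{n}1.png",env.camera(n)["image"])
E
```

```text
t 3.65 tcp [0.4842 0.1663 0.371 ] tip reg [0.0058 0.1663 0.198 ] r 0.2393 ang 0.802 F reg [ 0.32  0.22 -0.17] w 0.0
tool in reg
 [[-0.005  1.    -0.001]
 [ 1.     0.005 -0.   ]
 [-0.    -0.001 -1.   ]]
turn needed (tool, units) [-0.01  0.    0.04]
shift to goal, tool units [-0.65 -0.23  3.72] in aligned tool axes [-0.65 -0.23  3.72]
```

View pics/scene1.png

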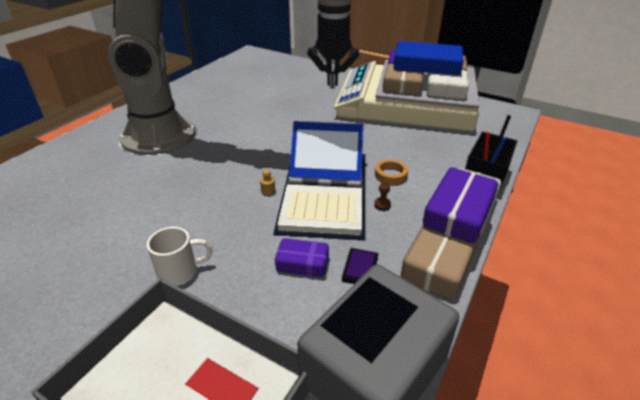

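View pics/wrist1.png

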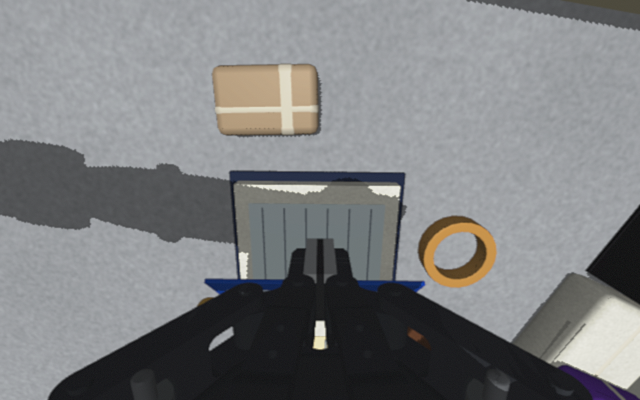

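```bash
python3 - <<'E'
from h import *
from station import env
p=env.camera("wrist"); v=np.load("reg.npy")
for a in (.72,.79,.86): print(a,np.round(proj(p,reg2w(v,leafp(a,[.0875,-.0875]))),1).tolist())
print(np.round(proj(p,reg2w(v,[[.1,.17,.003],[-.1,.17,.003]])),1).tolist())
s=env.get_state();M=R.from_rotvec(s["tcp_rot"]).as_matrix()
print(proj(p,s["tcp_pos"]+.173*M[:,2]))
E
```

```text
0.72 [[420.7, 277.9], [203.2, 276.0]]
0.79 [[422.8, 291.2], [200.6, 289.3]]
0.86 [[424.7, 305.2], [198.1, 303.3]]
[[402.9, 175.3], [226.7, 173.7]]
[[317.42949947 259.28158256]]
```

Emit:
play_rows(motion=[0,-0.05,-0.05,0.2,0,0,0,0,-0.05,-0.02,0.4,0,0,0,0,-0.05,-0.02,0.5,0,0,0,0,-0.05,-0.02,0.5,0,0,0,0,-0.05,-0.02,0.5,0,0,0,0,-0.05,-0.02,0.5,0,0,0,0,-0.1,-0.02,0.5,0,0,0,0,-0.1,-0.02,0.4,0,0,0,0,-0.1,-0.02,0.2,0,0,0,0,-0.1,-0.02,0.05,0,0,0])

```text
t: 4.68
tcp_pos: [0.485, 0.1474, 0.2773]
tcp_rot: [-1.669, -2.66, 0.003]
contact_force: [-0.4, -0.3, 0.3]
width: 0.0002
```

```bash
python3 st.py 0 0.1 0.11; python3 - <<'E'
from station import env
import cv2
for n in ["scene","wrist","top"]:
    cv2.imwrite(f"pics/{n}2.png",env.camera(n)["image"])
E
```

```text
t 4.68 tcp [0.485  0.1474 0.2773] tip reg [-0.0019  0.1491  0.1043] r 0.1684 ang 0.483 F reg [-0.5  -0.12  0.34] w 0.0
tool in reg
 [[-0.006  1.    -0.002]
 [ 1.     0.006  0.   ]
 [ 0.    -0.002 -1.   ]]
turn needed (tool, units) [-0.02 -0.    0.05]
shift to goal, tool units [-1.96  0.06 -0.23] in aligned tool axes [-1.96  0.07 -0.23]
```

View pics/wrist2.png

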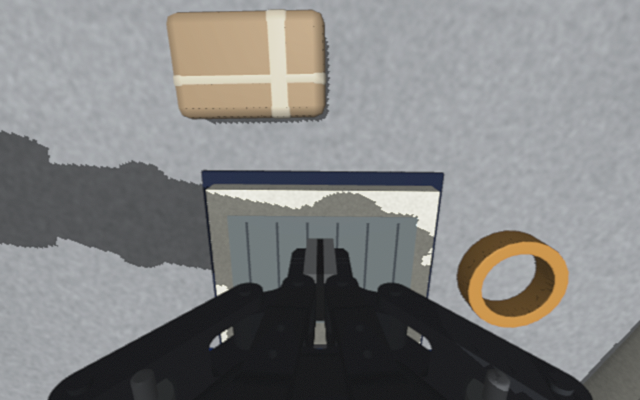

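View pics/scene2.png

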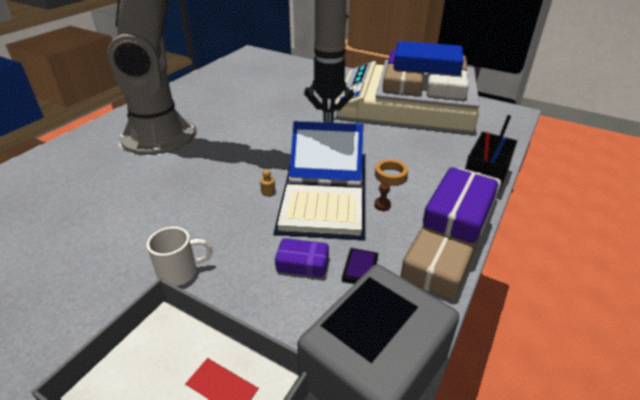

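Emit:
play_rows(motion=[0,-0.32,0,0,0,0,0,0,-0.32,0,0,0,0,0,0,-0.32,0,0,0,0,0,0,-0.32,0,-0.15,0,0,0,0,-0.32,0,-0.25,0,0,0,0,-0.32,0,-0.25,0,0,0,0,-0.32,0,-0.2,0,0,0,0,-0.32,0,-0.2,0,0,0,0,-0.32,0,-0.15,0,0,0,0,-0.32,0,-0.1,0,0,0])

```text
t: 5.67
tcp_pos: [0.521, 0.0748, 0.3118]
tcp_rot: [1.669, 2.66, 0.002]
contact_force: [-0.7, 1.8, 0.9]
width: 0.0001
```

```bash
python3 st.py 0 0.0 0.15; python3 - <<'E'
from station import env
import cv2
for n in ["scene","wrist","top"]:
    cv2.imwrite(f"pics/{n}3.png",env.camera(n)["image"])
E
```

```text
t 5.67 tcp [0.521  0.0748 0.3118] tip reg [1.000e-04 6.790e-02 1.388e-01] r 0.1316 ang 1.029 F reg [0.16 1.9  0.85] w 0.0
tool in reg
 [[-0.005  1.     0.001]
 [ 1.     0.005 -0.   ]
 [-0.     0.001 -1.   ]]
turn needed (tool, units) [0.01 0.   0.04]
shift to goal, tool units [-2.72 -0.02 -0.45] in aligned tool axes [-2.72 -0.   -0.45]
```

View pics/wrist3.png

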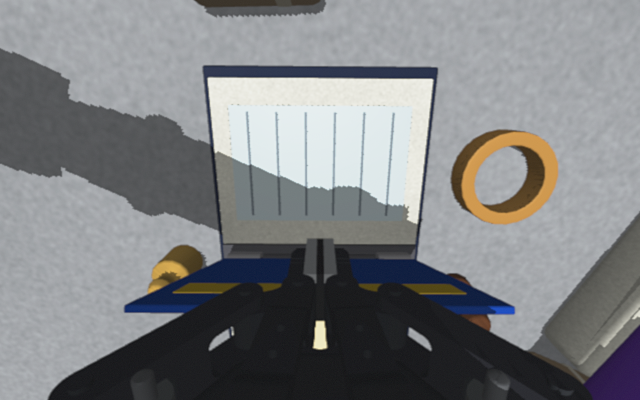

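View pics/scene3.png

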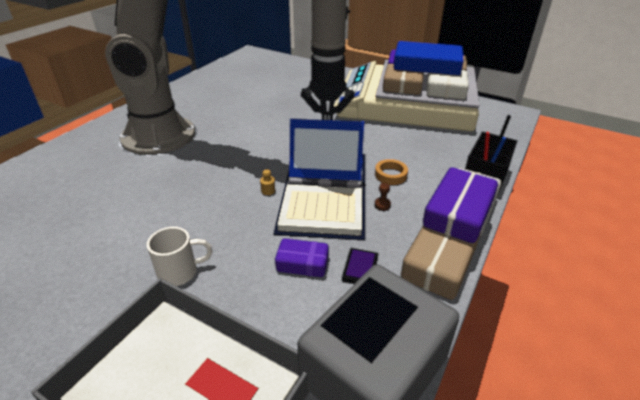

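Emit:
play_rows(motion=[0,-0.33,0,-0.1,0,0,0,0,-0.33,0,-0.1,0,0,0,0,-0.33,0,-0.1,0,0,0,0,-0.33,0,-0.1,0,0,0,0,-0.33,0,0,0,0,0,0,-0.33,0,0,0,0,0,0,-0.33,0,0.05,0,0,0,0,-0.33,0,0.05,0,0,0,0,-0.33,0,0.1,0,0,0,0,-0.33,0,0.1,0,0,0])

```text
t: 6.65
tcp_pos: [0.5568, 0.0006, 0.3133]
tcp_rot: [1.669, 2.661, 0.0]
contact_force: [-0.9, 1.9, 1.0]
width: -0.0
```

```bash
python3 st.py 0 -0.076 0.107; python3 - <<'E'
from station import env
import cv2
for n in ["scene","wrist","top"]:
    cv2.imwrite(f"pics/{n}4.png",env.camera(n)["image"])
E
```

```text
t 6.65 tcp [0.5568 0.0006 0.3133] tip reg [ 0.0003 -0.0145  0.1403] r 0.1152 ang 1.697 F reg [-0.05  2.09  1.05] w -0.0
tool in reg
 [[-0.006  1.     0.   ]
 [ 1.     0.006 -0.   ]
 [-0.     0.    -1.   ]]
turn needed (tool, units) [0.   0.   0.05]
shift to goal, tool units [-2.46 -0.03  1.33] in aligned tool axes [-2.46 -0.01  1.33]
```

View pics/wrist4.png

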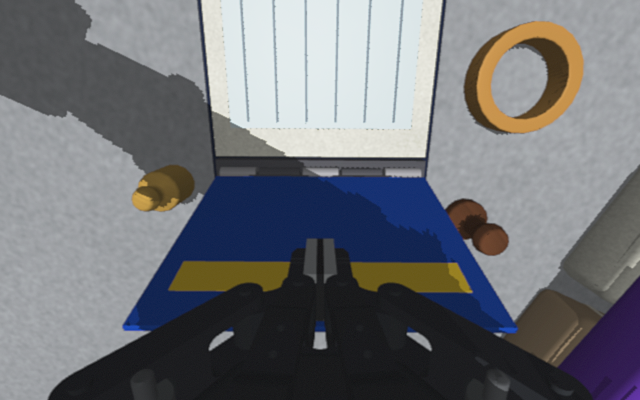

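View pics/scene4.png

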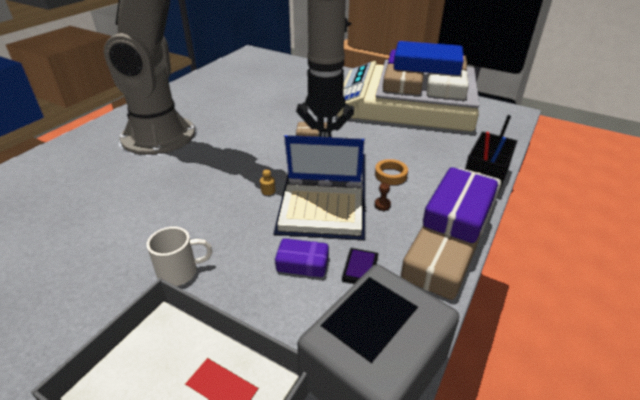

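Emit:
play_rows(motion=[0,-0.31,0,0.1,0,0,0,0,-0.31,0,0.1,0,0,0,0,-0.31,0,0.1,0,0,0,0,-0.28,0,0.16,0,0,0,0,-0.28,0,0.16,0,0,0,0,-0.28,0,0.16,0,0,0,0,-0.34,0,0.3,0,0,0,0,-0.34,0,0.3,0,0,0,0,-0.3,0,0.36,0,0,0,0,-0.3,0,0.36,0,0,0])

```text
t: 7.63
tcp_pos: [0.5898, -0.0682, 0.2599]
tcp_rot: [-1.67, -2.661, 0.0]
contact_force: [-0.6, 0.4, 0.7]
width: -0.0
```

```bash
python3 st.py 0 -0.108 0.028; python3 - <<'E'
from station import env
import cv2
for n in ["scene","wrist","top"]:
    cv2.imwrite(f"pics/{n}5.png",env.camera(n)["image"])
E
```

```text
t 7.63 tcp [ 0.5898 -0.0682  0.2599] tip reg [ 0.0004 -0.0907  0.0869] r 0.1092 ang 2.55 F reg [-0.41  0.64  0.74] w -0.0
tool in reg
 [[-0.005  1.    -0.   ]
 [ 1.     0.005 -0.   ]
 [-0.    -0.    -1.   ]]
turn needed (tool, units) [-0.    0.    0.04]
shift to goal, tool units [-0.69 -0.02  2.36] in aligned tool axes [-0.69 -0.01  2.36]
```

View pics/wrist5.png

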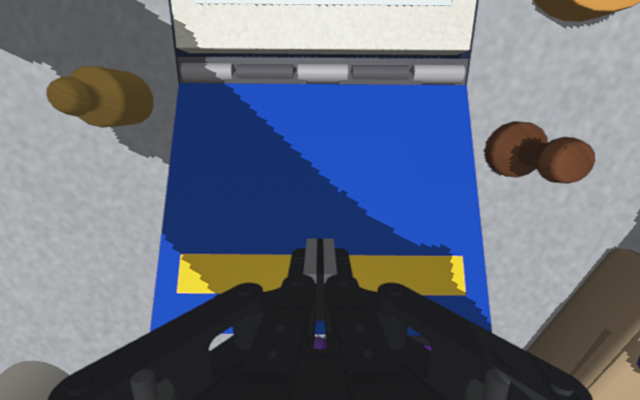

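View pics/scene5.png

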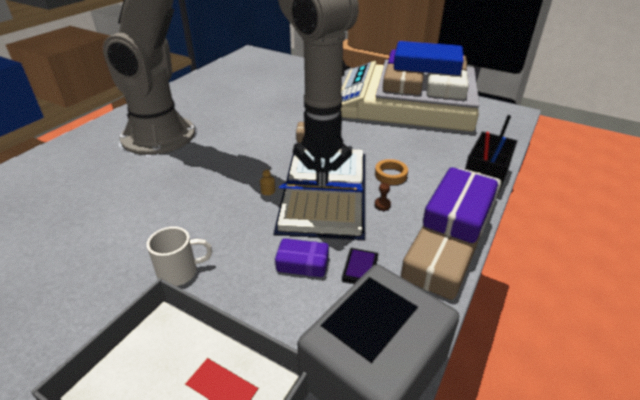

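Emit:
play_rows(motion=[0,-0.14,0,0.25,0,0,0,0,-0.14,0,0.25,0,0,0,0,-0.14,0,0.25,0,0,0,0,-0.08,0,0.3,0,0,0,0,-0.08,0,0.3,0,0,0,0,-0.08,0,0.3,0,0,0,0,0,0,0.15,0,0,0,0,0,0,0.1,0,0,0,0,0,0,0.1,0,0,0,0,0,0,0.05,0,0,0])

```text
t: 8.62
tcp_pos: [0.5965, -0.0823, 0.2094]
tcp_rot: [-1.669, -2.661, 0.001]
contact_force: [0.1, -0.3, 1.2]
width: -0.0003
```

```bash
python3 st.py 0 -0.108 0.028
```

```text
t 8.62 tcp [ 0.5965 -0.0823  0.2094] tip reg [ 0.0003 -0.1063  0.0364] r 0.1068 ang 3.044 F reg [-0.02 -0.31  1.15] w -0.0
tool in reg
 [[-0.005  1.    -0.001]
 [ 1.     0.005  0.   ]
 [ 0.    -0.001 -1.   ]]
turn needed (tool, units) [-0.01 -0.    0.05]
shift to goal, tool units [-0.07 -0.01  0.34] in aligned tool axes [-0.07 -0.01  0.34]
```

Slow press now, in 1 mm rows.

Emit:
play_rows(motion=[0,0,0,0.06,0,0,0,0,0,0,0.05,0,0,0,0,0,0,0.05,0,0,0,0,0,0,0.05,0,0,0,0,0,0,0.04,0,0,0,0,0,0,0.04,0,0,0,0,0,0,0.04,0,0,0,0,0,0,0,0,0,0,0,0,0,0,0,0,0,0,0,0,0,0,0,0])

```text
t: 9.45
tcp_pos: [0.5968, -0.0822, 0.2016]
tcp_rot: [1.669, 2.661, 0.0]
contact_force: [-0.5, -0.8, 1.9]
width: 0.0001
```

```bash
python3 st.py 0 -0.108 0.028
```

```text
t 9.45 tcp [ 0.5968 -0.0822  0.2016] tip reg [ 0.0008 -0.1063  0.0286] r 0.1064 ang 3.117 F reg [-0.82 -0.53  1.95] w 0.0
tool in reg
 [[-0.006  1.     0.   ]
 [ 1.     0.006 -0.   ]
 [-0.     0.    -1.   ]]
turn needed (tool, units) [0.   0.   0.05]
shift to goal, tool units [-0.07 -0.03  0.02] in aligned tool axes [-0.07 -0.03  0.02]
```

Emit:
play_rows(motion=[0,0,0,0.02,0,0,0,0,0,0,0.02,0,0,0,0,0,0,0,0,0,0,0,0,0,0,0,0,0,0,0,0,0,0,0,0,0,0,0,0,0,0,0,0,0,0,0,0,0,0,0,0,0,0,0,0,0,0,0,0,0,0,0,0,0,0,0,0,0,0,0])

```text
t: 10.28
tcp_pos: [0.5968, -0.0822, 0.2015]
tcp_rot: [1.669, 2.661, 0.001]
contact_force: [-2.1, -0.2, 7.9]
width: -0.0001
```

```bash
python3 st.py 0 -0.108 0.028
```

```text
t 10.28 tcp [ 0.5968 -0.0822  0.2015] tip reg [ 0.0008 -0.1064  0.0285] r 0.1064 ang 3.118 F reg [-1.92  0.74  7.87] w -0.0
tool in reg
 [[-0.006  1.     0.001]
 [ 1.     0.006  0.   ]
 [-0.     0.001 -1.   ]]
turn needed (tool, units) [ 0.01 -0.    0.05]
shift to goal, tool units [-0.07 -0.03  0.02] in aligned tool axes [-0.07 -0.03  0.02]
```

Emit:
play_rows(motion=[0,0,0,0,0,0,0,0,0,0,-0.05,0,0,0,0,0,0,-0.2,0,0,0,0,0,0,-0.5,0,0,0,0,0,0,-0.9,0,0,0,0,0,0,-0.9,0,0,0,0,0,0,-0.9,0,0,0,0,0,0,-0.9,0,0,0,0,0,0,-0.9,0,0,0,0,0,0,-0.5,0,0,0])

```text
t: 11.12
tcp_pos: [0.5972, -0.0823, 0.3482]
tcp_rot: [1.667, 2.657, 0.004]
contact_force: [1.3, 0.4, 0.3]
width: -0.0003
```

Emit:
play_rows(motion=[0,0.3,0,-0.2,0,0,0,0,0.9,0,0,0,0,0,0,0.9,0,0,0,0,0,0,0.9,0,0,0,0,0,0,0.9,0,0,0,0,0,0,0.9,0,0,0,0,0,0,0.9,0,0,0,0,0,0,0.9,0,0,0,0,0,0,0.9,0,0,0,0,0,0,0.3,0,0,0,0,0])

```text
t: 11.95
tcp_pos: [0.5097, 0.098, 0.3486]
tcp_rot: [-1.659, -2.663, -0.001]
contact_force: [-0.4, 0.4, -0.5]
width: -0.0001
```

```bash
python3 st.py; python3 - <<'E'
from station import env
import cv2,pickle
d={}
for n in ["scene","wrist","top"]:
    d[n]=env.camera(n); cv2.imwrite(f"pics/{n}6.png",d[n]["image"])
pickle.dump(d,open("m6.pkl","wb"))
cv2.imwrite("pics/sz6.png",cv2.resize(d["scene"]["image"][110:250,255:415],None,fx=4,fy=4,interpolation=cv2.INTER_CUBIC))
cv2.imwrite("pics/tz6.png",cv2.resize(d["top"]["image"][130:280,200:400],None,fx=4,fy=4,interpolation=cv2.INTER_CUBIC))
E
```

```text
t 11.95 tcp [0.5097 0.098  0.3486] tip reg [-0.0007  0.0945  0.1756] r 0.1769 ang 1.008 F reg [-0.2   0.56 -0.51] w -0.0
tool in reg
 [[-0.012  1.    -0.001]
 [ 1.     0.012  0.004]
 [ 0.004 -0.001 -1.   ]]
turn needed (tool, units) [-0.01 -0.03  0.1 ]
```

View pics/sz6.png

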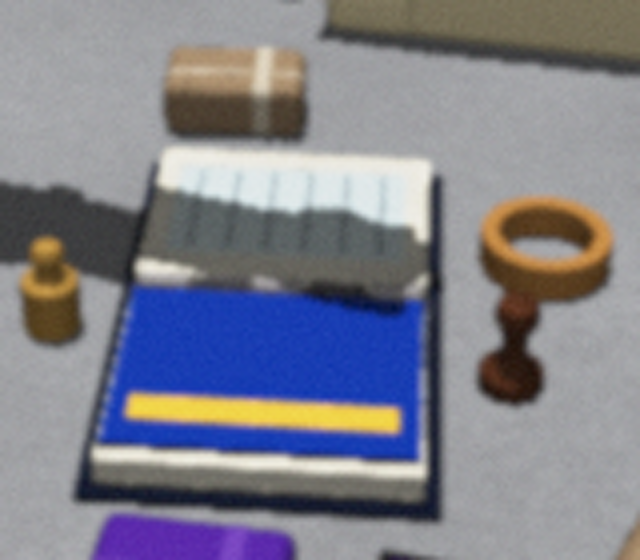

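View pics/tz6.png

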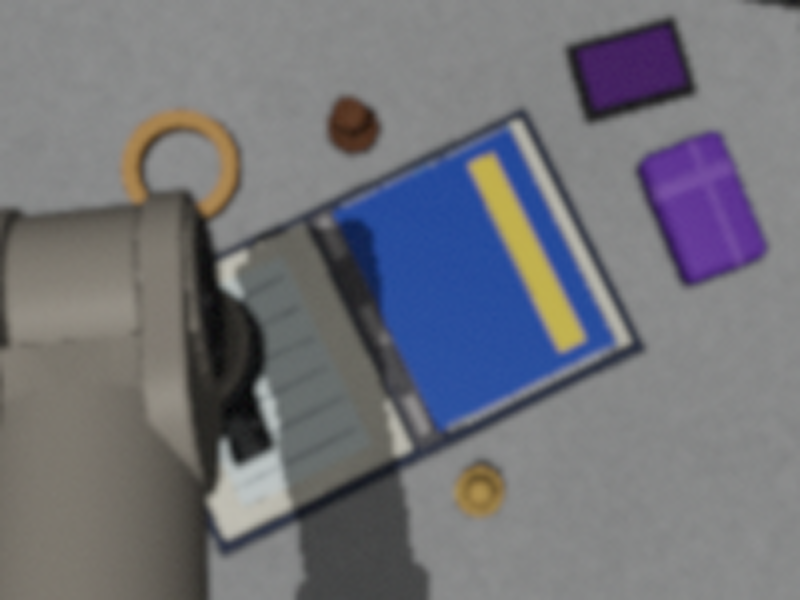

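View pics/wrist6.png

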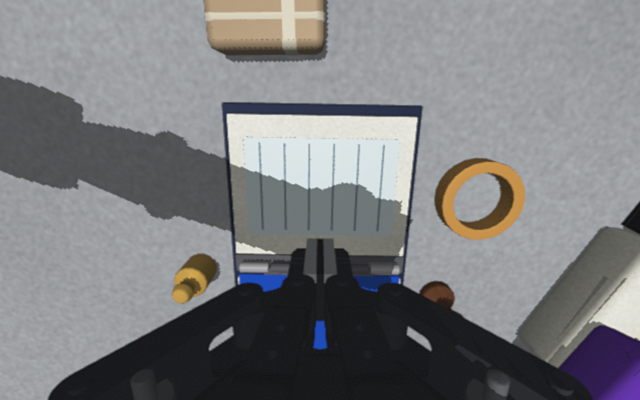

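```bash
python3 - <<'E'
from h import *
m=pickle.load(open("m6.pkl","rb")); v=np.load("reg.npy"); S=m["scene"]; T=m["top"]
for a in (3.14,3.11,3.08,3.0):
    L=reg2w(v,leafp(a,[-.0875,.0875],off=-.002))
    print(a,np.round((proj(S,L)-[255,110])*4,1).tolist(),np.round((proj(T,L)-[200,130])*4,1).tolist())
# pixel diff of book corner areas
o=pickle.load(open("m0.pkl","rb"))
for n,(a,b,c,d) in {"scene":(236,245,270,370),"top":(140,200,332,400),}.items():
    A=o[n]["pic"]["image"][a:b,c:d].astype(int);B=m[n]["image"][a:b,c:d].astype(int);print(n,abs(A-B).mean(),abs(A-B).max())
    print(cv2.phaseCorrelate(np.float32(A.mean(2)),np.float32(B.mean(2))))
E
```

```text
3.14 [[96.2, 440.1], [421.6, 457.7]] [[620.3, 340.1], [510.7, 122.5]]
3.11 [[95.8, 433.7], [422.1, 451.2]] [[620.8, 339.7], [510.7, 121.2]]
3.08 [[95.4, 427.0], [422.6, 444.5]] [[621.2, 339.4], [510.6, 120.0]]
3.0 [[94.6, 408.4], [423.9, 425.8]] [[621.2, 338.9], [509.5, 117.2]]
scene 5.571111111111111 15
((0.11014594737248729, 0.5562475765350556), 1.062798859278361)
top 8.304656862745098 150
((0.16121747992462332, -0.09432464117043793), 0.8222074234927143)
```

Emit:
play_rows(motion=[0,0,0,-0.3,0,0,0,0,0.4,0,-0.6,0,0,0,0,0.6,0,-0.6,0,0,0,0,0.6,0,-0.6,0,0,0,0,0.6,0,-0.6,0,0,0,0,0.6,0,-0.5,0,0,0,0,0.6,0,-0.3,0,0,0,0,0.3,0,0,0,0,0,0,0,0,0,0,0,0,0,0,0,0,0,0,0])

```text
t: 12.93
tcp_pos: [0.472, 0.1755, 0.4363]
tcp_rot: [1.671, 2.659, -0.002]
contact_force: [0.4, -0.9, 0.0]
width: -0.0
```

```bash
python3 - <<'E'
from h import *
from station import env
o=pickle.load(open("m0.pkl","rb"))
for n,boxes in {"scene":[(226,250,268,372),(160,200,255,285),(160,220,372,415),(230,285,270,385)],"top":[(155,225,335,395),(240,265,310,330),(150,170,278,294)]}.items():
    p=env.camera(n)["image"]; cv2.imwrite(f"pics/{n}7.png",p)
    for a,b,c,d in boxes:
        A=cv2.cvtColor(o[n]["pic"]["image"],6)[a:b,c:d];B=cv2.cvtColor(p,6)[a:b,c:d]
        W=np.eye(2,3,dtype=np.float32)
        cc,W=cv2.findTransformECC(A,B,W,cv2.MOTION_TRANSLATION); print(n,(a,b,c,d),round(cc,3),W[:,2])
s=env.get_state();print(s["t"],s["tcp_pos"],s["contact_force"])
E
```

```text
scene (226, 250, 268, 372) 0.999 [-0.01762576 -0.00487272]Traceback (most recent call last):
  File "<stdin>", line 9, in <module>
cv2.error: OpenCV(4.12.0) /io/opencv/modules/video/src/ecc.cpp:589: error: (-7:Iterations do not converge) The algorithm stopped before its convergence. The correlation is going to be minimized. Images may be uncorrelated or non-overlapped in function 'findTransformECC'
```

View pics/scene7.png

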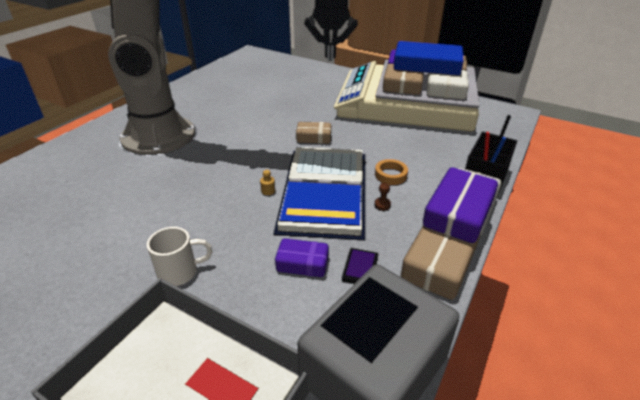

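The leaf lies flat with the stripe face up. The register's front edge has moved less than 0.02 px, and the other things look unmoved. I'm handing the job in.

```bash
python3 -c "
from station import env
print(env.close_job())"
```

```text
the job is handed in; nothing more can be done
None
```

The blue leaf is turned over and lies flat on the register's -y half. The job was handed in at about 13 s. I pushed the leaf over its spine with the closed fingers, using about 2 N, then pressed it down with about 8 N at roughly 106 mm from the hinge. After that I lifted the fingers straight up and moved clear.

**Leaf angle:** the fingertip stopped at 28.5 mm above the table, against about 28 mm expected for a flat leaf. The leaf edge in the scene picture sits where an angle of 3.14 rad predicts, to within 1 to 2 px.

**Register:** its front edge moved less than 0.02 px between the first and last scene pictures.

**Bystanders:** they look unmoved in the last scene picture, but only by eye. My numeric check failed to converge on the patch around the brass weight, so that patch and the remaining ones, including the top view, were not measured. The tan parcel was hidden in the first scene view, and I did not measure it afterwards either.

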